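Shut the amplifier's board trays and hold its hood open for probing

ROBOT

A 7-joint arm with a two-finger parallel gripper is mounted at the origin on the work surface. World frame = base frame: x ahead of the robot, y to its left, z up, the work surface at z = 0. Lengths are in m, angles in rad, forces in N, time in s.
With the tool pointing down it reaches from about 0.35 to 0.775 m from the base axis. Payload 3.1 kg.
Tool frame: the origin (TCP) lies midway between the tips of the shut fingers; the grasp point (between the pads) lies 19 mm behind it; z points along the fingers, y is the direction in which the jaws open and shut (so a half turn about z gives the same grasp; the last joint's range is limited). The gripper opens to 85 mm and grips with 20 to 120 N. Pads are 22 mm wide; open, the fingers measure 114 mm over their backs; the gripper's body (76 mm by 85 mm) begins 54 mm behind the grasp point. The pads swing forward as they close: fully open they stand 13 mm farther back than shut.
Start: joints at [1.203, 0.311, 0.014, 1.512, -0.004, 1.319, -0.027], TCP at [0.176, -0.521, 0.231] pointing down, gripper open.
Joint ranges: [-2.7, 2.7], [-0.3, 1.91], [-1.27, 1.3], [0.12, 2.57], [-1.44, 4.58], [0.2, 2.03], [-3.05, 3.05]. Speed limits (rad/s): [2.79, 2.79, 3.14, 3.14, 3.14, 3.14, 3.14].

INTERFACE

Orientations are given as a unit quaternion [w, x, y, z].
In Python, from workcell import manip gives the robot as it stands.
- The arm moves only by the shell command python3 -m handwheel 'ROWS'. ROWS is JSON, a list of rows, each a list of 5 numbers: the closure, from 0 (fully open) to 1 (shut), then the shift along the tool's x, y, z in units of 40 mm (1.0 is 40 mm), then the turn about the tool's z in units of 5 degrees (1.0 is 5 degrees). In form: [[gripper, dx, dy, dz, yaw], ...]. A call has 1 to 12 rows; each row shifts and turns the pose as measured when the row begins, along the tool's axes as they then stand; what a row does not reach is not made up. A row lasts 1/10 s, in which the tool goes at most 50 mm and 8.59 degrees, less where a joint would pass 70% of its speed; a pose out of reach is approached as far as the arm can. A call is refused whole if a number of a shift passes 1 or a number of a turn 1, either way. A call with a gripper value outside its range is refused whole. The fingers move at their own pace and stop on an object; the grip force is fixed at half the most. Time passes only in rows, so rows that do not move let the fingers close. It gives the time, the measured TCP pose, the force and the opening at its end, in the units of the state.
- manip.observe(): the state, without advancing time (a new reading comes with each control period).
- manip.get_image(name): name is "side" or "top" or "wrist"; returns a dict with "img" (420x560x3 uint8, red, green, blue), "camera_matrix" (3x3 intrinsics, pixels), "R" (3x3) and "t" (3): a world point X has camera coordinates R X + t; the wrist camera has in their place "tool_from_camera" (4x4, takes a point from camera to tool coordinates, whose origin is the TCP and whose axes are the flange's). Camera axes: x right, y down, z forward; pixel columns grow to the right and rows downward; lengths in m; the calibration is good to about 2 mm. A picture is of the moment at which its call begins: read the wrist's pose just before it. There is no depth.
- manip.sign_off(): hands the job in, once; it reports no verdict.
Trained networks look in a picture, given as the dict that the camera call returned (one of the last four; its "shot" number tells which), for a name from the list of things; names that differ only in an ending like _2 or _b are one class to them, and where a whole thing is asked for, a point or a joint stands for the part that bears it (a point fixed in the world has none). Each returns a list of dicts, best first, with "confidence" (0 to 1); they miss things now and then, are a little off and sometimes report something else, mostly with a low value. They report only what shows in the picture. A call takes as long as a camera call.
- manip.masks_of(thing, picture): "mask" (420x560 bool, what is visible of it).
- manip.spot_point(thing, picture): "xyz" ([x, y, z] in m, in the coordinates of the camera as it stood for that picture, good to about 4 mm: a listed point, or the origin of a listed thing).
The state is a dict: "t": time; "joints": joint angles; "joint_velocities": joint speeds; "effort": joint torques, N m; "eef_pos": TCP position; "tcp_rot": TCP orientation; "ft_force": force on the tool from outside, world axes, zero at the start; "moment": the same for the moment, N m; "grip_width": finger opening in m.
Only numpy, scipy, OpenCV 4.12 (cv2) and the standard library are available. Lean on these libraries where they do the work, as an engineer would, in place of code of your own. Each camera call takes 0.05 s, during which the arm holds its last target.

TASK

Get the amplifier case on the bench ready for probing: with its hood still down, push both of the pulled-out board trays fully home. Then raise the hood to 45 degrees (within 5 either way) and keep holding it there: nothing latches or props it and it falls shut if let go, so finish while still holding the hood, with the trays still home. Leave the meter, the capacitor and the solder spool beside the case where they are.

Things in the scene. Friction and masses are not known exactly. Their poses are not given: they have to be found in the camera images.
- case: Grey painted metal instrument case, fixed to the bench, 180 mm deep (its x), 260 mm wide (its y) and 90 mm high without the hood. Origin: centre of its underside, on the bench. Its x axis points from the front (two aluminium tray fronts, on the robot's side) to the rear, y to the left seen from the front, z up. It is turned by up to about 15 degrees from the robot's x axis.
- tray_left (a joint): How far the left (+y of the case) board tray is pulled out of the case's front, m: 0 fully home against its stop, up to 0.09. It slides straight along the case's -x as it opens, with about 1.5 N of friction, and stays where it is left (a push of a few N closes it; it does not bounce or latch). Its aluminium front panel is 122 mm wide, from 14 to 84 mm above the bench; when home the panel's outer face is 6 mm in front of the case's front. A bow handle is fixed to the panel.
- tray_right (a joint): The same for the right (-y of the case) tray; same sizes and behaviour. The trays are 128 mm apart, centre to centre.
- tray_left_handle (a point): Middle of the left tray's handle: a level round steel bar, 10 mm thick and 60 mm long, parallel to the case's y and to the panel, its centre line 30 mm in front of the panel's outer face and 62 mm above the bench, with a leg back to the panel at each end. Open space in front of it, above it and below it. It moves with the tray; axes as the case's. With the tray home this point is at (-0.126, 0.064, 0.062) in the case's frame.
- tray_right_handle (a point): The same for the right tray; (-0.126, -0.064, 0.062) in the case's frame when home.
- hood (a joint): Opening angle of the hood, rad: 0 shut (level on the case), growing as its front edge goes up and to the rear; 0.785 is 45 degrees; free up to 1.9. A plain hinge with no friction to speak of: below about 75 degrees it falls shut when released. The hood is a flat grey metal plate, 188 x 264 mm and 5 mm thick, about 0.25 to 0.5 kg, its top face 96 mm above the bench when shut, its front edge 8 mm in front of the case's front (just over the tray panels, which pass under it).
- hood_handle (a point): Middle of the hood's handle: a round steel bar 12 mm thick and 110 mm long, parallel to the hinge (the case's y), on two posts at its ends, its centre line 36 mm above the hood's top face, and 38 mm behind the hood's front edge; 132 mm above the bench when the hood is shut. It turns with the hood. In the hinge's frame (axes as the case's) it lies at (-0.150, 0, +0.042) m when shut and swings about the hinge's y axis. Being round, it can turn between gripper pads.
- hood_hinge (a point): Middle of the hood's hinge line, at the rear top edge of the case, 90 mm above the bench and 90 mm behind the case's centre; axes as the case's (y along the hinge). Fixed.
- meter: Bystander: loose hand multimeter lying on its back, orange housing with black face, 160 x 76 x 42 mm, beside the case. Origin: centre of its underside.
- capacitor: Bystander: loose dark brown capacitor can standing upright, 35 mm in diameter, 55 mm high, beside the case. Origin: centre of its underside.
- spool: Bystander: loose grey solder spool standing on its flange, 54 mm in diameter, 41 mm high, beside the case. Origin: centre of its underside.

How it is judged:
On the way:
1. both trays are fully home with the hood still down (value of joint each of tray_left, tray_right below 0.004 m and value of joint hood below 0.09 rad), for 0.2 s.
At the end, for the whole second after the job is handed in: Both trays are home within 4 mm; the hood stands at 40 to 50 degrees (0.698 to 0.873 rad), still (under 0.05 rad/s), held by the gripper's fingers (contact force over 0.5 N) with no loose object propping it; the meter, capacitor and spool are within 20 mm of where they began (value of joint each of tray_left, tray_right below 0.004 m and value of joint hood between 0.698 and 0.873 rad and velocity of joint hood between -0.05 and 0.05 rad/s and contact force between the fingers and hood above 0.5 N and contact force between each of meter, capacitor, spool and case below 0.1 N and distance of each of meter, capacitor, spool from where it was at the start of the episode below 0.02 m); the arm keeps its last pose, push and grip.
It fails at once if the hood is raised (over 10 degrees) while a tray is not home (over 8 mm out) (value of joint hood above 0.175 rad and value of joint any of tray_left, tray_right above 0.008 m).
It fails at once if the meter is knocked away (over 30 mm) (distance of meter from where it was at the start of the episode above 0.03 m).
It fails at once if the capacitor is knocked away (over 30 mm) (distance of capacitor from where it was at the start of the episode above 0.03 m).
It fails at once if the spool is knocked away (over 30 mm) (distance of spool from where it was at the start of the episode above 0.03 m).
It also fails if it takes over 54 s, if anything falls off the work surface, if the arm or the gripper's body presses on something with over 40 N, if the wrist force passes 120 N, or if a joint passes its speed limit or range.

## Working session

There is one attempt and no reset: what is moved stays moved. The work goes in short steps, Python scripts to look and compute and a shell command to move; the robot and the scene stay as the last step left them, time stands still between calls to the robot, and variables do not carry over. Pictures are saved under pics/ and viewed, and the job is handed in when it is done.

```bash
ls; mkdir -p pics; cat > h.py <<'E'
import numpy as np, cv2
from workcell import manip
from scipy.spatial.transform import Rotation as Ro
def rot(q): return Ro.from_quat([q[1],q[2],q[3],q[0]]).as_matrix()
def w(p,c): return np.array(c['R']).T@(np.array(p)-np.array(c['t']))
def proj(X,c):
    p=np.array(c['camera_matrix'])@(np.array(c['R'])@np.array(X)+np.array(c['t'])); return p[:2]/p[2]
def save(c,n): cv2.imwrite('pics/'+n+'.png',cv2.cvtColor(c['img'],cv2.COLOR_RGB2BGR))
E
python3 - <<'E'
from h import *
np.set_printoptions(precision=4,suppress=True)
s=manip.observe(); print({k:np.round(v,3) for k,v in s.items()})
print(rot(s['tcp_rot']))
for n in('top','side'):
    c=manip.get_image(n); save(c,n+'0')
    print(n, w([0,0,0],c))
    for t in['case','tray_left_handle','tray_right_handle','hood_handle','hood_hinge','meter','capacitor','spool']:
        for d in manip.spot_point(t,c)[:2]: print(t,round(d['confidence'],2),w(d['xyz'],c))
E
```

```text
pics
{'t': np.float64(0.0), 'joints': array([ 1.203,  0.312,  0.014,  1.513, -0.004,  1.319, -0.027]), 'joint_velocities': array([ 0.003,  0.001,  0.001, -0.   ,  0.   ,  0.   ,  0.002]), 'effort': array([ -0.   , -37.991,   0.146, -23.059,   0.012,   0.013,  -0.   ]), 'eef_pos': array([ 0.176, -0.52 ,  0.23 ]), 'tcp_rot': array([-0.001,  0.987,  0.162, -0.   ]), 'ft_force': array([-0.193, -0.291,  0.2  ]), 'moment': array([-0.011, -0.029,  0.029]), 'grip_width': np.float64(0.086)}
[[ 0.9474  0.3201 -0.0009]
 [ 0.3201 -0.9474  0.0022]
 [-0.0001 -0.0024 -1.    ]]
top [0.5481 0.0279 0.8621]
case 0.68 [ 0.6479 -0.0967 -0.0012]
case 0.6 [ 0.6354 -0.3332 -0.0016]
tray_left_handle 0.67 [ 0.4751 -0.0072  0.0596]
tray_right_handle 0.97 [ 0.4875 -0.1399  0.0617]
hood_handle 0.92 [ 0.5887 -0.0921  0.134 ]
hood_hinge 0.95 [ 0.739  -0.1064  0.0896]
hood_hinge 0.54 [ 0.4895 -0.1413  0.062 ]
capacitor 0.59 [ 0.7272  0.0939 -0.0024]
spool 0.63 [0.6496 0.1088 0.002 ]
side [0.3761 0.716  0.6596]
case 0.88 [ 0.6493 -0.0977 -0.0008]
tray_left_handle 0.66 [ 0.4772 -0.0096  0.0615]
tray_right_handle 0.75 [ 0.4902 -0.1405  0.0642]
hood_handle 0.95 [ 0.5882 -0.0873  0.1331]
hood_hinge 0.92 [ 0.7382 -0.1083  0.0906]
meter 0.85 [ 0.6375 -0.336  -0.0051]
capacitor 0.64 [ 0.7276  0.096  -0.0004]
capacitor 0.17 [ 0.6372 -0.3343 -0.0023]
spool 0.85 [0.6429 0.1034 0.0016]
```

View pics/top0.png

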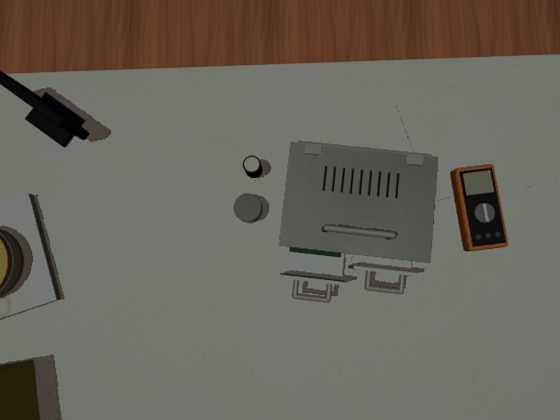

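View pics/side0.png

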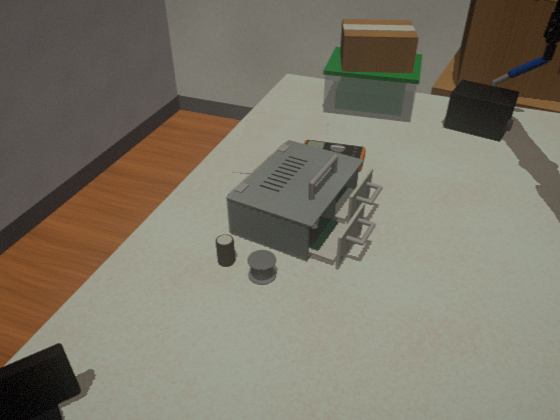

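The networks agree with both pictures. In the top picture the left tray is out further (handle near 313,290), the right less (385,285), and the meter, spool and capacitor are beside the case. The case yaw comes out at about -6.5°. I'll move in front of the left tray with the fingers closed.

```bash
python3 -m handwheel '[[1,0.93,-0.2,0,-0.81],[1,0.93,-0.2,0,-0.81],[1,0.93,-0.2,0,-0.81],[1,0.93,-0.2,0,-0.81],[1,0.93,-0.2,0,-0.81],[1,0.93,-0.2,0,-0.81],[1,0.93,-0.2,0,-0.81],[1,0.93,-0.2,0,-0.81]]'
cat > g.py <<'E'
import sys
from h import *
Y=-0.114; C=np.array([.6485,-.097]); Hh=np.array([.7385,-.107])
s=manip.observe(); R=rot(s['tcp_rot']); p=np.array(s['eef_pos'])
ya=np.degrees(np.arctan2(R[1,1],R[0,1])); print('t',s['t'],'p',p.round(4),'tool y heading',ya.round(2),'want',np.degrees(Y).round(2),'yaw units',(-(np.degrees(Y)-ya)/5).round(2),'F',np.round(s['ft_force'],1),'w',s['grip_width'])
cx=np.array([np.cos(Y),np.sin(Y)]);cy=np.array([-cx[1],cx[0]])
print('case frame tcp',((p[:2]-C)@cx).round(4),((p[:2]-C)@cy).round(4),p[2].round(4))
if len(sys.argv)>1:
    t=np.array([float(v) for v in sys.argv[1:4]]) # case frame target
    T=np.r_[C+t[0]*cx+t[1]*cy,t[2]]
    print('delta world',(T-p).round(4),'tool units',(R.T@(T-p)/.04).round(2))
E
python3 g.py -0.22 0.064 0.05
```

```text
t: 1.7
eef_pos: [0.3893, -0.3086, 0.23]
tcp_rot: [0.002, 0.901, 0.433, -0.002]
ft_force: [1.0, -0.0, 0.5]
grip_width: -0.0001
t 1.7 p [ 0.3893 -0.3086  0.23  ] tool y heading -38.69 want -6.53 yaw units -6.43 F [ 1.  -0.   0.5] w -0.00011297448913883129
case frame tcp -0.2334 -0.2397 0.23
delta world [ 0.0479  0.3002 -0.18  ] tool units [ 6.64 -3.77  4.45]
```

```bash
python3 -m handwheel '[[1,0.93,-0.23,0,-0.8],[1,0.93,-0.23,0,-0.8],[1,0.93,-0.23,0,-0.8],[1,0.93,-0.23,0,-0.8],[1,0.93,-0.23,0,-0.8],[1,0.93,-0.23,0,-0.8],[1,0.93,-0.23,0,-0.8],[1,0.93,-0.23,0,-0.8],[1,0,0,0,0]]'
python3 g.py -0.22 0.064 0.05
```

```text
t: 2.6
eef_pos: [0.447, 0.0084, 0.2298]
tcp_rot: [0.004, 0.735, 0.678, 0.001]
ft_force: [-0.2, 0.3, 0.1]
grip_width: 0.0
t 2.6 p [0.447  0.0084 0.2298] tool y heading -4.6 want -6.53 yaw units 0.39 F [-0.2  0.3  0.1] w 1.1540628959604469e-05
case frame tcp -0.2122 0.0818 0.2298
delta world [-0.0098 -0.0168 -0.1798] tool units [-0.42 -0.24  4.5 ]
```

```bash
python3 -m handwheel '[[1,-0.2,-0.12,0,0.2],[1,-0.2,-0.12,0,0.19],[1,0,0,1,0],[1,0,0,1,0],[1,0,0,1,0],[1,0,0,1,0],[1,0,0,0.4,0],[1,0,0,0,0]]'
python3 g.py -0.146 0.064 0.05
python3 - <<'E'
from h import *
for n in('top','side'): save(manip.get_image(n),n+'1')
E
```

```text
t: 3.4
eef_pos: [0.4375, -0.0271, 0.0504]
tcp_rot: [0.01, 0.757, 0.653, -0.001]
ft_force: [-0.9, -0.5, 0.6]
grip_width: -0.0
t 3.4 p [ 0.4375 -0.0271  0.0504] tool y heading -8.46 want -6.53 yaw units -0.39 F [-0.9 -0.5  0.6] w -6.381463285206363e-06
case frame tcp -0.2176 0.0454 0.0504
delta world [ 0.0732  0.0103 -0.0004] tool units [0.52 1.77 0.03]
```

View pics/side1.png

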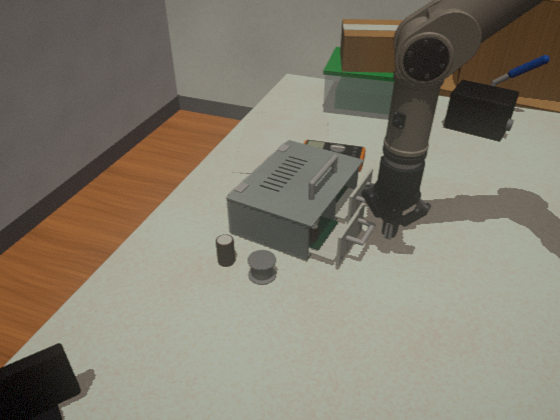

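View pics/top1.png

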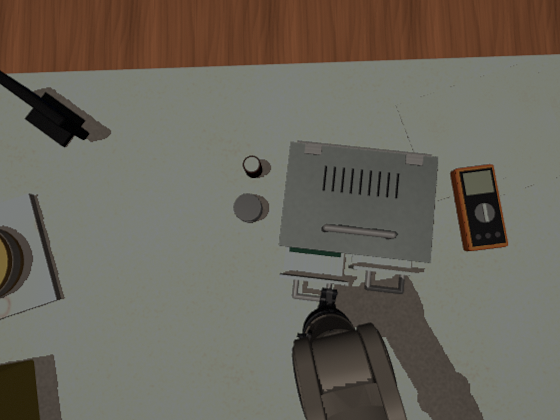

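The fingertips are in front of the right end of the left handle (328,290 in top). I'll centre them before pushing.

```bash
python3 -m handwheel '[[1,0.4,0,0,-0.3],[1,0.0,0,0,0],[1,0,0,0,0]]'
python3 g.py -0.146 0.064 0.05
```

```text
t: 3.8
eef_pos: [0.4458, -0.0105, 0.0562]
tcp_rot: [0.015, 0.749, 0.663, 0.004]
ft_force: [-0.6, 0.2, -0.1]
grip_width: 0.0
t 3.8 p [ 0.4458 -0.0105  0.0562] tool y heading -6.96 want -6.53 yaw units -0.08 F [-0.6  0.2 -0.1] w 2.3629670086109227e-05
case frame tcp -0.2112 0.0629 0.0562
delta world [ 0.0649 -0.0063 -0.0062] tool units [0.04 1.63 0.2 ]
```

```bash
python3 -m handwheel '[[1,0,0.4,0.1,0],[1,0,0.4,0.1,0],[1,0,0.4,0,0],[1,0,0.3,0,0],[1,0,0,0,0]]'
python3 g.py -0.146 0.064 0.05
```

```text
t: 4.3
eef_pos: [0.5048, -0.0171, 0.0522]
tcp_rot: [0.015, 0.748, 0.664, 0.001]
ft_force: [-0.5, 0.0, 0.4]
grip_width: -0.0001
t 4.3 p [ 0.5048 -0.0171  0.0522] tool y heading -6.8 want -6.53 yaw units -0.05 F [-0.5  0.   0.4] w -7.800066334817135e-05
case frame tcp -0.1519 0.0631 0.0522
delta world [ 0.0059  0.0003 -0.0022] tool units [0.03 0.14 0.06]
```

```bash
python3 -m handwheel '[[1,0,0.15,0.05,0],[1,0,0.1,0,0]]'
python3 g.py -0.146 0.064 0.05;  python3 -m handwheel '[[1,0,0.15,0,0],[1,0,0.1,0,0]]'
python3 g.py -0.146 0.064 0.05
python3 - <<'E'
from h import *
for n in('top','side'): save(manip.get_image(n),n+'2')
E
```

```text
t: 4.5
eef_pos: [0.5135, -0.0179, 0.0508]
tcp_rot: [0.014, 0.747, 0.664, 0.0]
ft_force: [-2.2, 0.1, -1.3]
grip_width: -0.0001
t 4.5 p [ 0.5135 -0.0179  0.0508] tool y heading -6.75 want -6.53 yaw units -0.04 F [-2.2  0.1 -1.3] w -9.432762587211204e-05
case frame tcp -0.1432 0.0632 0.0508
delta world [-0.0027  0.0011 -0.0008] tool units [ 0.02 -0.07  0.02]
t: 4.7
eef_pos: [0.5147, -0.0181, 0.0501]
tcp_rot: [0.008, 0.747, 0.664, -0.007]
ft_force: [-8.4, 1.0, 7.2]
grip_width: 0.0
t 4.7 p [ 0.5147 -0.0181  0.0501] tool y heading -6.73 want -6.53 yaw units -0.04 F [-8.4  1.   7.2] w 4.8918521053435975e-05
case frame tcp -0.142 0.0632 0.0501
delta world [-0.0039  0.0013 -0.0001] tool units [ 0.02 -0.1   0.  ]
```

View pics/side2.png

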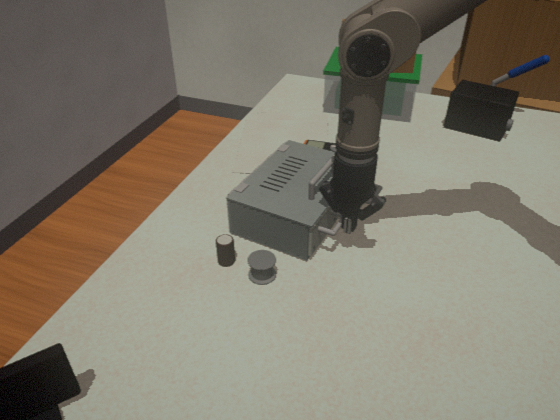

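The left tray is home: the tool stopped dead at 8 N and the panel is flush at about (315,240). Next the right tray.

```bash
python3 -m handwheel '[[1,0,0.1,0,0],[1,0,-0.8,0,0],[1,0,-0.8,0,0],[1,-0.6,0,0,0],[1,-0.8,0,0,0],[1,-0.8,0,0,0],[1,-0.7,0,0,0],[1,-0.2,0,0,0],[1,0,0,0,0]]'
python3 g.py -0.15 -0.064 0.05
```

```text
t: 5.7
eef_pos: [0.4389, -0.1355, 0.0548]
tcp_rot: [0.01, 0.745, 0.667, -0.006]
ft_force: [0.2, -0.1, 0.2]
grip_width: 0.0004
t 5.7 p [ 0.4389 -0.1355  0.0548] tool y heading -6.29 want -6.53 yaw units 0.05 F [ 0.2 -0.1  0.2] w 0.0003937772727702112
case frame tcp -0.2039 -0.0621 0.0548
delta world [ 0.0533 -0.0081 -0.0048] tool units [-0.05  1.35  0.13]
```

```bash
python3 -m handwheel '[[1,0,0.4,0.1,0],[1,0,0.4,0.05,0],[1,0,0.4,0,0],[1,0,0.2,0,0],[1,0,0.15,0,0]]'
python3 g.py -0.142 -0.064 0.05
```

```text
t: 6.2
eef_pos: [0.4983, -0.1362, 0.0481]
tcp_rot: [0.005, 0.743, 0.67, -0.009]
ft_force: [-12.5, 0.1, 8.0]
grip_width: -0.0001
t 6.2 p [ 0.4983 -0.1362  0.0481] tool y heading -5.92 want -6.53 yaw units 0.12 F [-12.5   0.1   8. ] w -7.028057863443953e-05
case frame tcp -0.1448 -0.056 0.0481
delta world [ 0.0018 -0.0083  0.0019] tool units [-0.2   0.07 -0.04]
```

```bash
python3 -m handwheel '[[1,-0.1,0.15,0,0],[1,0,0.15,0,0]]'
python3 g.py -0.142 -0.064 0.05;  python3 -m handwheel '[[1,0,-0.7,0,0],[1,0,-0.8,0,0],[1,0,-0.6,-1,0],[1,0,-0.6,-1,0],[1,0,0,-1,0],[1,0,0,-1,0],[1,0,0,0,0]]'
python3 g.py -0.06 0 0.19
python3 - <<'E'
from h import *
for n in('top','side'):
    c=manip.get_image(n); save(c,n+'3')
    for t in['case','tray_left_handle','tray_right_handle','hood_handle','hood_hinge']:
        for d in manip.spot_point(t,c)[:1]: print(t,round(d['confidence'],2),w(d['xyz'],c))
E
```

```text
t: 6.4
eef_pos: [0.4977, -0.1362, 0.046]
tcp_rot: [-0.006, 0.742, 0.671, -0.018]
ft_force: [-11.4, -0.7, 6.3]
grip_width: -0.0005
t 6.4 p [ 0.4977 -0.1362  0.046 ] tool y heading -5.76 want -6.53 yaw units 0.15 F [-11.4  -0.7   6.3] w -0.000488315038742436
case frame tcp -0.1453 -0.0561 0.046
delta world [ 0.0024 -0.0082  0.004 ] tool units [-0.2   0.08 -0.1 ]
t: 7.1
eef_pos: [0.3922, -0.1141, 0.2133]
tcp_rot: [-0.007, 0.737, 0.675, -0.016]
ft_force: [1.6, 0.2, 0.7]
grip_width: 0.0002
t 7.1 p [ 0.3922 -0.1141  0.2133] tool y heading -5.06 want -6.53 yaw units 0.3 F [1.6 0.2 0.7] w 0.0002226138895912172
case frame tcp -0.2527 -0.0461 0.2133
delta world [ 0.1967  0.0239 -0.0233] tool units [1.03 4.86 0.41]
case 0.67 [ 6.50288216e-01 -9.58877644e-02  2.43617176e-04]
tray_left_handle 0.71 [ 0.53374758 -0.01533644  0.06244503]
tray_right_handle 0.75 [ 0.51697511 -0.14162923  0.06118583]
hood_handle 0.87 [ 0.58771038 -0.09090719  0.13716008]
hood_hinge 0.92 [ 0.73640101 -0.10824979  0.08852242]
case 0.69 [ 6.49021685e-01 -9.60658462e-02 -5.10680706e-04]
tray_left_handle 0.91 [ 0.53346107 -0.01905999  0.06459886]
tray_right_handle 0.69 [ 0.51843225 -0.14125188  0.06256738]
hood_handle 0.73 [ 0.58459233 -0.09032952  0.13188302]
hood_hinge 0.92 [ 0.73629649 -0.10775134  0.09018451]
```

View pics/side3.png

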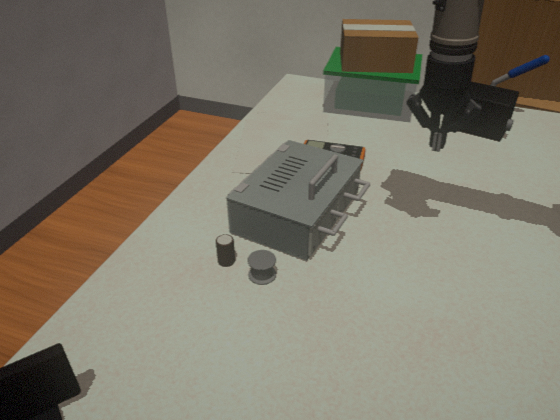

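View pics/top3.png

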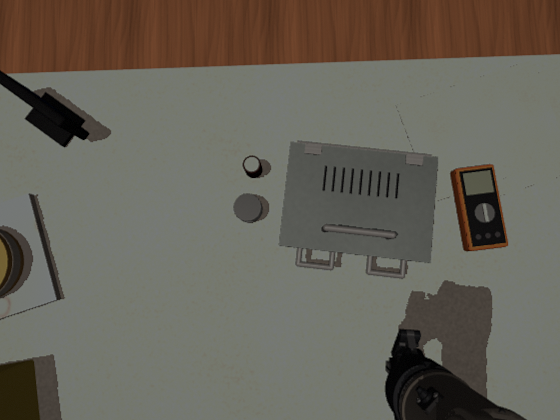

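Both trays look flush: the handles at (316,257) and (387,266) are parallel to the hood edge, and the measured points match the home positions. Next I open the gripper and move over the hood handle.

```bash
python3 -m handwheel '[[0,0.2,0.8,0,0.1],[0,0.2,0.9,0,0.1],[0,0.2,0.9,0,0],[0,0.2,0.9,0,0],[0,0.1,0.6,0,0],[0,0,0,0,0],[0,0,0,0,0]]'
python3 g.py -0.06 0 0.117
```

```text
t: 8.4
eef_pos: [0.5585, -0.0972, 0.195]
tcp_rot: [-0.015, 0.746, 0.665, -0.022]
ft_force: [-0.7, -0.0, -0.2]
grip_width: 0.0857
t 8.4 p [ 0.5585 -0.0972  0.195 ] tool y heading -6.57 want -6.53 yaw units -0.01 F [-0.7 -0.  -0.2] w 0.08571749577209552
case frame tcp -0.0893 -0.0105 0.195
delta world [ 0.0303  0.007  -0.078 ] tool units [0.29 0.83 1.91]
```

```bash
python3 -m handwheel '[[0,0.25,0.45,0,0],[0,0,0.3,0,0],[0,0,0,0,0]]'
python3 g.py -0.06 0 0.117
python3 - <<'E'
from h import *
c=manip.get_image('wrist'); save(c,'w4'); c=manip.get_image('side'); save(c,'side4')
s=manip.observe(); print(rot(s['tcp_rot']).round(3))
E
```

```text
t: 8.7
eef_pos: [0.5871, -0.0922, 0.1931]
tcp_rot: [-0.016, 0.747, 0.664, -0.024]
ft_force: [0.1, 0.0, -0.0]
grip_width: 0.0852
t 8.7 p [ 0.5871 -0.0922  0.1931] tool y heading -6.7 want -6.53 yaw units -0.03 F [ 0.1  0.  -0. ] w 0.08523010013387837
case frame tcp -0.0615 -0.0022 0.1931
delta world [ 0.0018  0.002  -0.0761] tool units [0.08 0.14 1.9 ]
[[ 0.115  0.992 -0.057]
 [ 0.993 -0.116 -0.008]
 [-0.014 -0.056 -0.998]]
```

View pics/w4.png

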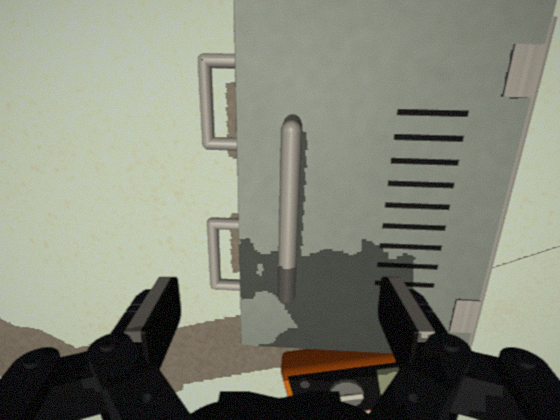

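View pics/side4.png

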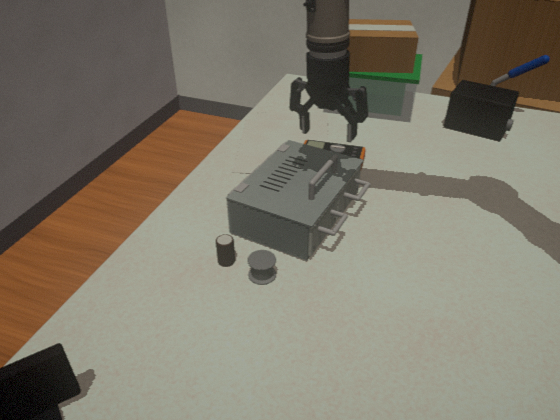

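The wrist view shows the handle bar (about x=290 px) between and parallel to the open jaws. I'll go down and grip.

```bash
python3 -m handwheel '[[0,0.05,0.1,0.6,0],[0,0.03,0.04,0.6,0],[0,0,0,0.5,0],[0,0,0,0.1,0],[0,0,0,0,0]]'
python3 g.py -0.06 0 0.117
```

```text
t: 9.3
eef_pos: [0.5845, -0.0913, 0.1227]
tcp_rot: [-0.014, 0.747, 0.664, -0.024]
ft_force: [-0.2, -0.4, 0.7]
grip_width: 0.0853
t 9.3 p [ 0.5845 -0.0913  0.1227] tool y heading -6.82 want -6.53 yaw units -0.06 F [-0.2 -0.4  0.7] w 0.08533529736907096
case frame tcp -0.0643 -0.0016 0.1227
delta world [ 0.0044  0.0011 -0.0057] tool units [0.04 0.11 0.14]
```

```bash
python3 -m handwheel '[[0,0.03,0.1,0.12,0],[0,0,0,0,0],[1,0,0,0,0],[1,0,0,0,0],[1,0,0,0,0],[1,0,0,0,0],[1,0,0,0,0],[1,0,0,0,0],[1,0,0,0,0]]'
python3 g.py -0.06 0 0.117
python3 - <<'E'
from h import *
c=manip.get_image('side'); save(c,'side5')
E
```

```text
t: 10.2
eef_pos: [0.589, -0.0908, 0.1224]
tcp_rot: [-0.013, 0.748, 0.663, -0.023]
ft_force: [-0.1, -0.3, 0.7]
grip_width: 0.0094
t 10.2 p [ 0.589  -0.0908  0.1224] tool y heading -6.93 want -6.53 yaw units -0.08 F [-0.1 -0.3  0.7] w 0.009417090410624029
case frame tcp -0.0598 -0.0006 0.1224
delta world [-0.0002  0.0006 -0.0054] tool units [0.02 0.   0.13]
```

View pics/side5.png

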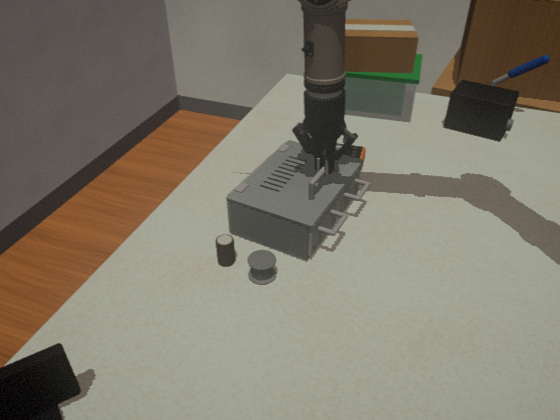

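```bash
python3 -m handwheel '[[1,0,0,0,0],[1,0,0,0,0]]'
python3 g.py -0.06 0 0.115
```

```text
t: 10.45
eef_pos: [0.5891, -0.0908, 0.1224]
tcp_rot: [-0.013, 0.748, 0.663, -0.023]
ft_force: [-0.7, 0.6, 1.5]
grip_width: 0.0095
t 10.45 p [ 0.5891 -0.0908  0.1224] tool y heading -6.94 want -6.53 yaw units -0.08 F [-0.7  0.6  1.5] w 0.009524914829030584
case frame tcp -0.0597 -0.0006 0.1224
delta world [-0.0002  0.0006 -0.0074] tool units [0.02 0.   0.18]
```

It holds at 9.5 mm, but the grip is shallow. I'll reopen, go about 7 mm deeper and grip again.

```bash
python3 -m handwheel '[[0.6,0,0,0,0],[0.6,0,0,0,0],[0.6,0,0,0,0],[0.6,0,0,0.2,0],[0.6,0,0,0.1,0],[0.6,0,0,0,0],[1,0,0,0,0],[1,0,0,0,0],[1,0,0,0,0],[1,0,0,0,0],[1,0,0,0,0]]'
python3 g.py -0.06 0 0.115
```

```text
t: 11.55
eef_pos: [0.5883, -0.0909, 0.1084]
tcp_rot: [-0.013, 0.748, 0.663, -0.024]
ft_force: [-0.0, 0.3, -0.4]
grip_width: 0.0104
t 11.55 p [ 0.5883 -0.0909  0.1084] tool y heading -6.93 want -6.53 yaw units -0.08 F [-0.   0.3 -0.4] w 0.010416565338940722
case frame tcp -0.0605 -0.0008 0.1084
delta world [0.0006 0.0008 0.0066] tool units [ 0.02  0.   -0.17]
```

Now it is slightly too deep for the tilted hood. I'll come up about 5 mm.

```bash
python3 -m handwheel '[[0.7,0,0,0,0],[0.7,0,0,0,0],[0.7,0,0,-0.13,0],[0.7,0,0,0,0],[0.7,0,0,0,0],[1,0,0,0,0],[1,0,0,0,0],[1,0,0,0,0],[1,0,0,0,0],[1,0,0,0,0]]'
python3 g.py -0.06 0 0.115
```

```text
t: 12.55
eef_pos: [0.5887, -0.0908, 0.1151]
tcp_rot: [-0.013, 0.748, 0.663, -0.023]
ft_force: [-0.6, 0.7, 0.9]
grip_width: 0.0098
t 12.55 p [ 0.5887 -0.0908  0.1151] tool y heading -6.94 want -6.53 yaw units -0.08 F [-0.6  0.7  0.9] w 0.00977649169577692
case frame tcp -0.0601 -0.0006 0.1151
delta world [ 0.0002  0.0006 -0.0001] tool units [0.02 0.   0.  ]
```

```bash
cat >> g.py <<'E'
Bar=p-0.0171*R[:,2]
b=(C-Hh)@cx+((Bar[:2]-C)@cx); print('hood angle from tcp: radius',np.hypot(b,Bar[2]-.09).round(4),'deg',(np.degrees(np.arctan2(Bar[2]-.09,-b))-15.64).round(2), 'tilt z',R[:,2].round(3))
E
python3 g.py|tail -1
python3 -m handwheel '[[1,0,0.09,-0.33,0],[1,0,0.12,-0.32,0],[1,0,0.14,-0.31,0],[1,0,0.17,-0.29,0],[1,0,0,0,0]]'
python3 g.py
```

```text
hood angle from tcp: radius 0.1556 deg 0.09 tilt z [-0.052 -0.012 -0.999]
t: 13.05
eef_pos: [0.6066, -0.0933, 0.1577]
tcp_rot: [-0.02, 0.748, 0.662, -0.029]
ft_force: [-0.5, 0.8, -2.0]
grip_width: 0.0097
t 13.05 p [ 0.6066 -0.0933  0.1577] tool y heading -6.99 want -6.53 yaw units -0.09 F [-0.5  0.8 -2. ] w 0.00967367243698321
case frame tcp -0.0421 -0.0011 0.1577
hood angle from tcp: radius 0.1564 deg 17.17 tilt z [-0.07  -0.01  -0.998]
```

```bash
python3 -m handwheel '[[1,0,0.18,-0.29,0],[1,0,0.2,-0.27,0],[1,0,0.22,-0.26,0],[1,0,0.25,-0.23,0],[1,0,0,0,0]]'
python3 g.py; python3 - <<'E'
from h import *
c=manip.get_image('side'); save(c,'side6')
E
```

```text
t: 13.55
eef_pos: [0.6312, -0.0967, 0.1897]
tcp_rot: [-0.031, 0.747, 0.662, -0.042]
ft_force: [0.1, -0.5, -1.7]
grip_width: 0.0098
t 13.55 p [ 0.6312 -0.0967  0.1897] tool y heading -6.97 want -6.53 yaw units -0.09 F [ 0.1 -0.5 -1.7] w 0.00981832180090213
case frame tcp -0.0172 -0.0017 0.1897
hood angle from tcp: radius 0.1576 deg 32.11 tilt z [-0.104 -0.009 -0.995]
```

View pics/side6.png

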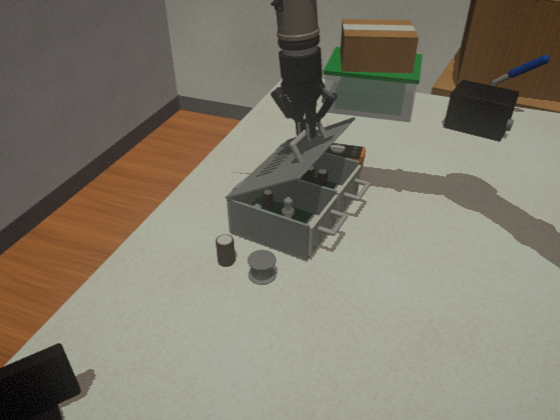

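```bash
python3 -m handwheel '[[1,0,0.2,-0.21,0],[1,0,0.22,-0.19,0],[1,0,0.23,-0.18,0],[1,0,0,0,0],[1,0,0,0,0]]'
python3 g.py; python3 - <<'E'
from h import *
for n in('side','top'):
    c=manip.get_image(n); save(c,n+'7')
    for t in['tray_left_handle','tray_right_handle','hood_handle','hood_hinge']:
        for d in manip.spot_point(t,c)[:1]: print(t,round(d['confidence'],2),w(d['xyz'],c))
E
```

```text
t: 14.1
eef_pos: [0.6499, -0.0993, 0.2057]
tcp_rot: [-0.039, 0.746, 0.662, -0.051]
ft_force: [-2.4, 0.0, 1.8]
grip_width: 0.0096
t 14.1 p [ 0.6499 -0.0993  0.2057] tool y heading -6.92 want -6.53 yaw units -0.08 F [-2.4  0.   1.8] w 0.00957326610395742
case frame tcp 0.0016 -0.0021 0.2057
hood angle from tcp: radius 0.1585 deg 41.16 tilt z [-0.127 -0.009 -0.992]
tray_left_handle 0.67 [ 0.5319539  -0.01731337  0.06322489]
tray_right_handle 0.6 [ 0.51942642 -0.14365164  0.06036221]
hood_handle 0.69 [ 0.65192559 -0.09747986  0.21954056]
hood_hinge 0.93 [ 0.73988541 -0.10791494  0.09287391]
tray_left_handle 0.79 [ 0.53060935 -0.01640998  0.06063146]
tray_right_handle 0.81 [ 0.51427998 -0.1435798   0.06141298]
hood_handle 0.74 [ 0.65015238 -0.09914293  0.22206137]
hood_hinge 0.83 [ 0.73474847 -0.10737485  0.08734616]
```

View pics/side7.png

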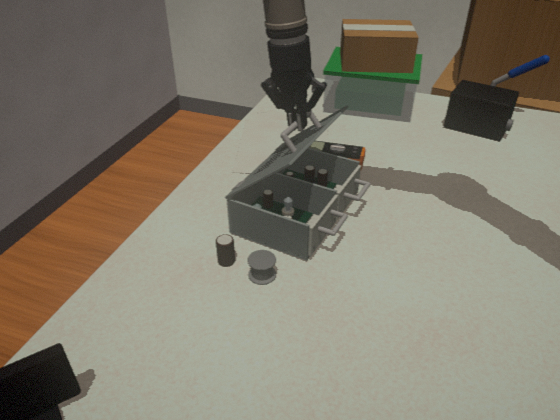

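```bash
python3 -m handwheel '[[1,0,0.16,-0.1,0],[1,0,0.14,-0.09,0],[1,0,0,0,0],[1,0,0,0,0]]'
python3 g.py; python3 -m handwheel '[[1,0,0,0,0],[1,0,0,0,0],[1,0,0,0,0],[1,0,0,0,0]]'; python3 g.py
```

```text
t: 15.0
eef_pos: [0.6607, -0.1008, 0.2128]
tcp_rot: [-0.041, 0.746, 0.662, -0.053]
ft_force: [-3.2, 0.3, 1.4]
grip_width: 0.0099
t 15.0 p [ 0.6607 -0.1008  0.2128] tool y heading -6.93 want -6.53 yaw units -0.08 F [-3.2  0.3  1.4] w 0.009895567249749014
case frame tcp 0.0126 -0.0024 0.2128
hood angle from tcp: radius 0.159 deg 45.91 tilt z [-0.133 -0.009 -0.991]
t: 15.4
eef_pos: [0.6607, -0.1008, 0.2128]
tcp_rot: [-0.04, 0.746, 0.662, -0.052]
ft_force: [-3.0, -0.4, 1.9]
grip_width: 0.0098
t 15.4 p [ 0.6607 -0.1008  0.2128] tool y heading -6.93 want -6.53 yaw units -0.08 F [-3.  -0.4  1.9] w 0.009828266123696906
case frame tcp 0.0126 -0.0024 0.2128
hood angle from tcp: radius 0.159 deg 45.9 tilt z [-0.132 -0.009 -0.991]
```

```bash
python3 - <<'E'
from h import *
Y=-.118
cx=np.array([np.cos(Y),np.sin(Y),0]);cy=np.array([-cx[1],cx[0],0]);z=np.array([0,0,1.])
H=np.array([.7375,-.1077,.09])
for n in('side','top','side'):
    c=manip.get_image(n)
    P={}
    for t in['tray_left_handle','tray_right_handle','hood_handle','meter','capacitor','spool']:
        for d in manip.spot_point(t,c)[:1]: P[t]=w(d['xyz'],c); print(t,round(d['confidence'],2),P[t].round(4))
    if 'hood_handle' in P:
        b=P['hood_handle']-H; print('ang',np.degrees(np.arctan2(b[2],-b@cx))-15.64, np.hypot(b[2],b@cx))
    im=c['img'].copy()
    for a,col in((40,(255,0,0)),(45,(0,255,0)),(50,(0,0,255))):
        a=np.radians(a); ux=np.cos(a)*cx-np.sin(a)*z; uz=np.sin(a)*cx+np.cos(a)*z
        q=[proj(H+x*ux+y*cy+.006*uz,c) for x,y in((0,-.132),(-.188,-.132),(-.188,.132),(0,.132))]
        cv2.polylines(im,[np.int32(q)],True,col,1)
    cv2.imwrite('pics/%s8.png'%n,cv2.cvtColor(im,cv2.COLOR_RGB2BGR))
E
```

```text
tray_left_handle 0.69 [ 0.5311 -0.0203  0.0631]
tray_right_handle 0.75 [ 0.5195 -0.1432  0.0613]
hood_handle 0.75 [ 0.6625 -0.0987  0.226 ]
meter 0.81 [ 0.6371 -0.3358 -0.004 ]
capacitor 0.83 [ 7.267e-01  9.410e-02 -6.000e-04]
spool 0.83 [0.6459 0.106  0.    ]
ang 45.32375862121113 0.15553755386707208
tray_left_handle 0.68 [ 0.5309 -0.0154  0.058 ]
tray_right_handle 0.7 [ 0.5166 -0.1462  0.0616]
hood_handle 0.76 [ 0.6618 -0.0989  0.2292]
capacitor 0.66 [ 0.7261  0.0934 -0.0022]
ang 45.662259186485734 0.1586788451890316
tray_left_handle 0.78 [ 0.5306 -0.0183  0.0641]
tray_right_handle 0.9 [ 0.5214 -0.1444  0.0619]
hood_handle 0.81 [ 0.6622 -0.0992  0.2244]
meter 0.63 [ 0.6359 -0.3375 -0.0042]
capacitor 0.63 [7.258e-01 9.690e-02 6.000e-04]
spool 0.63 [ 0.6445  0.103  -0.0016]
ang 44.93400243161932 0.15429450751319856
```

View pics/side8.png

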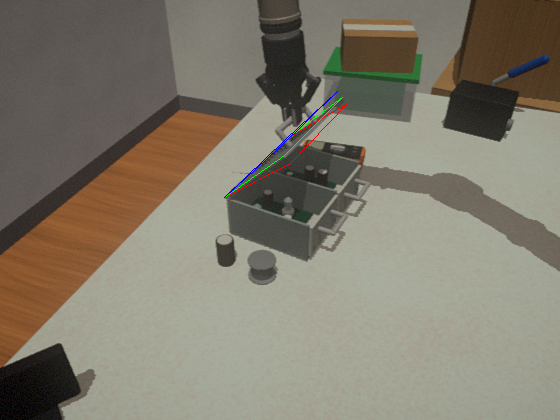

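View pics/top8.png

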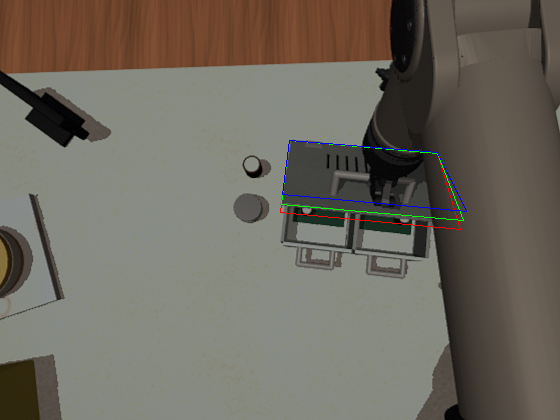

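The hood's front edge lies on the green 45° outline in both views. The trays are flush and the bystanders haven't moved, so I'm handing in.

```bash
python3 g.py | tail -1; python3 -c "
from workcell import manip
print(manip.observe()['joint_velocities'].round(3)); manip.sign_off()"
```

```text
hood angle from tcp: radius 0.159 deg 45.91 tilt z [-0.132 -0.009 -0.991]
[-0.001  0.001  0.     0.    -0.001 -0.001 -0.001]
the job is handed in; nothing more can be done
```

I pushed both trays home with the hood down, then gripped the hood handle, raised the hood to about 45° and handed the job in while still holding it. No verdict was reported.

- **Hood angle:** the gripper position gives 45.9°. Three network readings of the handle give 44.9° to 45.7°. The hood's front edge also lies on the 45° outline drawn over the side and top pictures.
- **Held and still:** the pads stayed on the bar at about 9.8 mm opening, and the arm was at rest. The bar is 12 mm thick, so the opening reads low, and I don't know why. I never measured the force between fingers and hood directly.
- **Trays:** each stopped dead under 8 to 12 N. The handle points match the home positions within the networks' few mm, and both panels look flush. The right tray stopped about 3 mm short of where the left one did in my case frame. I put that down to a small error in my case angle and tool tilt; I didn't confirm it separately.
- **Bystanders:** the meter, capacitor and spool read within about 5 mm of their first measured positions, which is about how well they can be measured.
- **Other disagreements:** the tool drifted to about 7.6° of tilt by the end. The handle's swing radius from the gripper position also read 159 mm against 156 mm, so the bar may have slid a few mm in the pads.

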